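# Lay out the stirring station

### The job

Lay out the stirring station: stand the glass beaker in the middle of the stirrer's round plate and put the blue cover squarely on top of the beaker, stand the red-capped tin in the middle of the mat to the left of the stirrer, and the amber bottle in the middle of the mat to its right, left and right as seen from the robot looking towards the stirrer and whichever colour those mats are. Everything ends upright and let go; leave the conical flask and the black-capped tin where they stand.

Things in the scene. Friction and masses are not known exactly. Their poses are not given: they have to be found in the camera images.
- stirrer: White box-shaped magnetic stirrer, fixed, with a round dark-steel plate (116 mm diameter) on it, flat top 55 mm above the bench. Origin on the bench straight below the plate's centre; z up, x away from the robot (turned up to 9 degrees), y to the robot's left. The box reaches 90 mm from the origin towards the robot (black knobs 12 mm more), 65 mm away, 62.5 mm to each side, 47 mm high.
- green_mat: Round green mat fixed on the bench, 96 mm diameter, 4 mm thick, origin at the centre of its underside. It lies to the left or to the right of the stirrer, 155 to 180 mm from the stirrer's centre; the yellow mat lies on the other side.
- yellow_mat: Round yellow mat fixed on the bench, 96 mm diameter, 4 mm thick, origin at the centre of its underside, on the other side of the stirrer from the green mat.
- red_tin: Closed steel tin with white paper label, a red band at the foot and a RED screw cap: cylinder 60 mm diameter and 105 mm high, cap 26 mm diameter and 15 mm high on top (120 mm in all), about 0.17 to 0.34 kg. Starts upright on the bench. Origin at the centre of its underside, z up.
- bottle: Closed amber glass bottle with a white label and a blue cap: straight body 52 mm diameter up to 68 mm height, narrowing to the neck at 80 mm, cap 30 mm diameter from 86 to 105 mm height, about 0.12 to 0.24 kg. Starts upright on the bench. Origin at the centre of its underside, z up.
- beaker: Empty clear glass beaker with white marks, straight sided, 58 mm outside diameter, 85 mm high, wall 3 mm, 0.09 kg, no spout. Starts upright on the bench. Origin at the centre of its underside, z up.
- cover: Cover for the beaker: flat blue disc 74 mm diameter, 6 mm thick, plain underside, with a white cylindrical knob 22 mm diameter in its middle from 6 to 36 mm height, 0.05 kg. Starts lying on the bench, knob up. Origin at the centre of its underside, z up.
- flask: Loose conical glass flask with orange bands, 68 mm diameter at the foot, 32 mm at the mouth, 108 mm high. Not part of the job: leave it. Origin at the centre of its underside.
- black_tin: Loose tin of the same size as the red-capped one but with a BLACK cap and a grey band. Not part of the job: leave it. Origin at the centre of its underside.
Mind the look-alikes: they are no part of the job. Leave any green, purple or yellow look-alike of the beaker alone.

How it is judged:
By the outcome, as a careful person would: the job done as asked, in the order asked, and still so for the second after the job is handed in, with the robot touching nothing.
It also fails if it takes over 128 s, if anything falls off the work surface, if the arm or the gripper's body presses on something with over 40 N, if the wrist force passes 120 N, or if a joint passes its speed limit or range.

### The arm

A 7-joint arm with a two-finger parallel gripper is mounted at the origin on the work surface. World frame = base frame: x ahead of the robot, y to its left, z up, the work surface at z = 0. Lengths are in m, angles in rad, forces in N, time in s.
With the tool pointing down it reaches from about 0.35 to 0.9 m from the base axis. Payload 8.1 kg.
Tool frame: the origin (TCP) lies midway between the tips of the shut fingers; the grasp point (between the pads) lies 19 mm behind it; z points along the fingers, y is the line along which they close (so a half turn about z gives the same grasp; the last joint's range is limited). The gripper opens to 92 mm and grips with 3 to 60 N. Pads are 19 mm wide; open, the fingers measure 130 mm over their backs; the gripper's body (75 mm by 190 mm) begins 47 mm behind the grasp point.
Start: joints at [1.121, 0.434, 0.025, 1.573, -0.012, 1.134, -0.075], TCP at [0.212, -0.588, 0.227] pointing down, gripper open.
Joint ranges: [-2.62, 2.62], [-0.44, 2.09], [-1.27, 1.32], [0.08, 2.57], [-1.32, 4.46], [0.12, 2], [-2.74, 2.74]. Speed limits (rad/s): [2.22, 2.22, 3.01, 3.01, 3.14, 3.14, 3.14].

### API

Orientations are given as a rotation vector (axis times angle).
In Python, from cell import arm gives the robot as it stands.
- The arm moves only by the tool move_arm, never from a script. Its argument "motion" is a list of rows, each an object of numbers: "tx", "ty", "tz": the shift along the tool's x, y, z normalised to -1 to 1, where 1 is 1000 mm; "twist": the turn about the tool's z normalised to -1 to 1, where 1 is pi/2 rad. In form: [{"tx": .., "ty": .., "tz": .., "twist": ..}, ...]. A call has 1 to 12 rows; each row shifts and turns the commanded pose from where the row before left it, along the tool's axes as they then stand; what a row does not reach is not made up. A row lasts 1/10 s, in which the tool goes at most 50 mm and 8.59 degrees, less where a joint would pass 70% of its speed; a pose out of reach is approached as far as the arm can. A call with a number of a shift or a turn outside -1 to 1 is refused whole. A call with a gripper value outside its range is refused whole. "gripper" is the gripper's target within -1 to 1 (shut at 1, half-way at 0, fully open at -1), set as the call begins (left out, the last holds). The fingers move at their own pace and stop on an object; "squeeze" is the grip in N (left out, the last holds). Time passes only in rows, so rows that do not move let the fingers close. It gives the time, the measured TCP pose, the force, the opening and the grip force at its end, in the units of the state.
- arm.observe(): the state, without advancing time (a new reading comes with each control period).
- arm.get_image(name): name is "scene" or "top" or "wrist"; returns the picture (480x640x3 uint8, red, green, blue); there is no depth.
- arm.calibration(name): a dict with "K" (3x3 intrinsics, pixels), "k1" (the pictures are not rectified: a ray, as slopes to the right and down, at radius r is drawn at 1 + k1 r^2 times it, then the intrinsics apply), "T" (4x4, takes a point from camera to world coordinates). Camera axes: x right, y down, z forward; pixel columns grow to the right and rows downward; lengths in m; the calibration is good to about 2 mm. A picture is of the moment at which its call begins: read the wrist's pose just before it. calibration takes no time and is no camera call; for the wrist camera it gives the pose at the moment of the call.
- arm.sign_off(): hands the job in; it is judged then, once.
Trained networks look in the newest picture that a camera, given by its name, has taken for a name from the list of things; names that differ only in an ending like _2 or _b are one class to them, and where a whole thing is asked for, a point or a joint stands for the part that bears it (a point fixed in the world has none). Each returns a list of dicts, best first, with "conf" (0 to 1); they miss things now and then, are a little off and sometimes report something else, mostly with a low value. They report only what shows in the picture. A call takes as long as a camera call. They do not tell look-alikes from the thing itself.
- arm.look_for(camera, query): "point" ([column, row] as shares, 0 to 1, of the picture: columns of its width, rows of its height, amid what is visible of it).
- arm.regions_of(camera, query): "region" (480x640 bool, what is visible of it) and "point" ([column, row] as shares, 0 to 1, of the picture: columns of its width, rows of its height, amid what is visible of it).
- arm.place_of(camera, query): "point" ([column, row] as shares, 0 to 1, of the picture: columns of its width, rows of its height: a listed point, or the origin of a listed thing).
The state is a dict: "clock": time; "joints": joint angles; "dq": joint speeds; "joint_efforts": joint torques, N m; "position": TCP position; "ee_rot": TCP orientation; "force": force on the tool from outside, world axes, zero at the start; "ft_torque": the same for the moment, N m; "width": opening from 0.0 (shut) to 1.0 (fully open); "gripper_force": force on a finger pad.
Only numpy, scipy, OpenCV 4.12 (cv2) and the standard library are available. Lean on these libraries where they do the work, as an engineer would, in place of code of your own. Each camera call takes 0.05 s, during which the arm holds its last target. There are 200 camera calls.

## Working session

There is one attempt and no reset: what is moved stays moved. The work goes in short steps, Python scripts to look and compute and a tool call to move; the robot and the scene stay as the last step left them, time stands still between calls to the robot, and variables do not carry over. Pictures are saved under pics/ and viewed, at most 17 in all, crops included, and the job is handed in when it is done.

Besides the shell and the picture viewer there is one more tool, called after "Emit:" as a command line: name --argument value ..., lists and objects as JSON in quotes. move_arm: Moves the arm, as the interface text tells. Scaled input: -1 to 1 covers 1000 mm each way for a shift and pi/2 rad each way for a turn. Its arguments: {"type":"object","properties":{"motion":{"type":"array","items":{"type":"object","properties":{"tx":{"type":"number"},"ty":{"type":"number"},"tz":{"type":"number"},"twist":{"type":"number"}}}},"gripper":{"type":"number"},"squeeze":{"type":"number"}},"required":["motion"]}

```bash
mkdir -p pics; ls; python3 - <<'E'
from cell import arm
import cv2
s=arm.observe(); print({k:s[k] for k in('clock','position','ee_rot','width','force')})
for n in('scene','top'):
    cv2.imwrite(f'pics/{n}0.png',arm.get_image(n)[:,:,::-1])
    c=arm.calibration(n); print(n,c)
E
```

```text
pics
{'clock': 0.0, 'position': array([ 0.21219974, -0.58735323,  0.22594952]), 'ee_rot': array([-3.09304350e+00, -5.41666261e-01,  6.91736360e-04]), 'width': 1.001916175276594, 'force': array([-0.58207888, -0.52014396,  0.95660853])}
scene {'K': array([[600.9898329 ,   0.        , 327.54430692],
       [  0.        , 600.9898329 , 244.40421325],
       [  0.        ,   0.        ,   1.        ]]), 'k1': -0.02606564442229935, 'T': array([[ 0.28916204,  0.73566517, -0.61252107,  1.3311141 ],
       [ 0.95723741, -0.21616229,  0.1922769 , -0.28075592],
       [ 0.00904746, -0.64192727, -0.76671216,  1.07628662],
       [ 0.        ,  0.        ,  0.        ,  1.        ]])}
top {'K': array([[444.41011128,   0.        , 317.11377788],
       [  0.        , 444.41011128, 243.31060659],
       [  0.        ,   0.        ,   1.        ]]), 'k1': -0.10795250618798481, 'T': array([[ 7.68104007e-03, -9.87213930e-01,  1.59215758e-01,
         3.69693809e-01],
       [-9.99970144e-01, -7.44864995e-03,  2.05632756e-03,
        -1.25091169e-02],
       [-8.44092767e-04, -1.59226799e-01, -9.87241669e-01,
         9.72803935e-01],
       [ 0.00000000e+00,  0.00000000e+00,  0.00000000e+00,
         1.00000000e+00]])}
```

View pics/scene0.png

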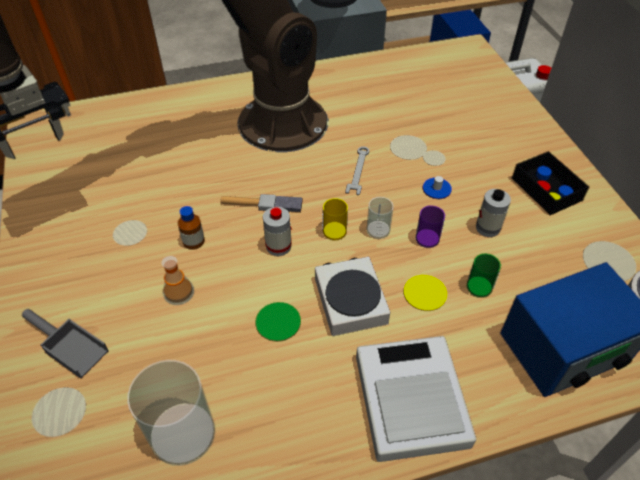

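View pics/top0.png

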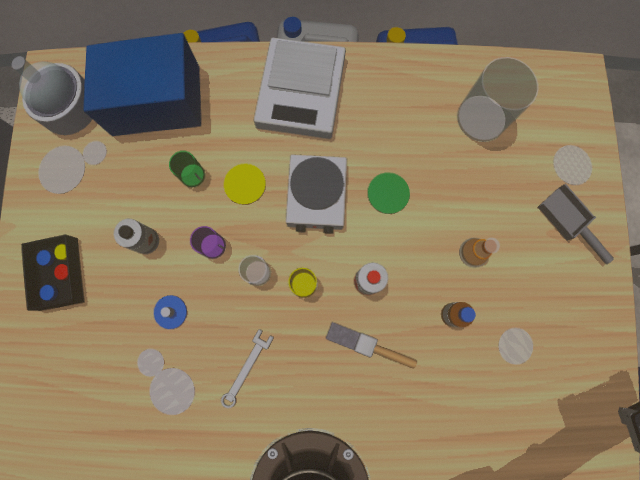

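The top view has the robot's left on the picture's left. The yellow mat (245,184) is therefore left of the stirrer and the green mat (389,193) is right. The clear beaker is at (256,270), the cover at (170,312), the red tin at (372,279) and the bottle at (460,315). The yellow, purple and green look-alikes and the black tin stay put.

```bash
cat > h.py <<'E'
from cell import arm
import numpy as np, cv2
from scipy.spatial.transform import Rotation as Ro
def ray(n,px,c=None):
    c=c or arm.calibration(n); K=c['K']; d=np.array([(px[0]-K[0,2])/K[0,0],(px[1]-K[1,2])/K[1,1]])
    u=d.copy()
    for _ in range(10): u=d/(1+c['k1']*(u@u))
    T=c['T']; return T[:3,3],T[:3,:3]@np.array([*u,1])
def at(n,px,z,c=None):
    o,d=ray(n,px,c); return (o+d*(z-o[2])/d[2])[:2]
def proj(n,P,c=None):
    c=c or arm.calibration(n); T=c['T']; p=(np.atleast_2d(P)-T[:3,3])@T[:3,:3]
    u=p[:,:2]/p[:,2:]; u=u*(1+c['k1']*(u**2).sum(1,keepdims=True)); return u*c['K'][0,0]+c['K'][:2,2]
def px(p): return np.array(p)*[640,480]
E
python3 - <<'E'
from h import *
arm.get_image('scene');arm.get_image('top')
for q in 'stirrer green_mat yellow_mat red_tin bottle beaker cover flask black_tin'.split():
  for n in('top','scene'):
    print(q,n,[(round(r['conf'],2),px(r['point']).round().tolist(),at(n,px(r['point']),0).round(4).tolist()) for r in arm.place_of(n,q)])
E
```

```text
stirrer top [(0.85, [319.0, 186.0], [0.6574, -0.0137])]
stirrer scene []
green_mat top [(0.79, [390.0, 195.0], [0.6384, -0.175]), (0.56, [169.0, 315.0], [0.3657, 0.3127])]
green_mat scene [(0.85, [279.0, 320.0], [0.6424, -0.1698]), (0.7, [487.0, 232.0], [0.5406, 0.3667]), (0.68, [277.0, 246.0], [0.4426, -0.1256]), (0.38, [380.0, 228.0], [0.4559, 0.124])]
yellow_mat top [(0.76, [246.0, 182.0], [0.6664, 0.1521]), (0.21, [167.0, 316.0], [0.3636, 0.3188])]
yellow_mat scene [(0.93, [424.0, 295.0], [0.669, 0.1508])]
red_tin top [(0.75, [367.0, 282.0], [0.4409, -0.1198])]
red_tin scene [(0.85, [277.0, 244.0], [0.4369, -0.1233])]
bottle top [(0.79, [452.0, 314.0], [0.3716, -0.3063]), (0.26, [368.0, 281.0], [0.444, -0.1235])]
bottle scene [(0.61, [192.0, 242.0], [0.3756, -0.3128])]
beaker top [(0.9, [211.0, 243.0], [0.525, 0.2272]), (0.82, [256.0, 272.0], [0.4607, 0.1235]), (0.78, [303.0, 288.0], [0.4283, 0.0198]), (0.62, [194.0, 174.0], [0.6855, 0.273])]
beaker scene [(0.86, [335.0, 230.0], [0.434, 0.0178]), (0.86, [479.0, 287.0], [0.6832, 0.2751]), (0.85, [379.0, 232.0], [0.4692, 0.1179]), (0.62, [428.0, 236.0], [0.5128, 0.226])]
cover top [(0.81, [169.0, 312.0], [0.3715, 0.3143])]
cover scene [(0.97, [436.0, 187.0], [0.3673, 0.3105])]
flask top [(0.65, [477.0, 254.0], [0.5054, -0.3691]), (0.51, [318.0, 188.0], [0.6526, -0.0113])]
flask scene [(0.73, [179.0, 291.0], [0.5079, -0.3624])]
black_tin top [(0.76, [145.0, 241.0], [0.528, 0.3785]), (0.23, [319.0, 186.0], [0.6576, -0.0149])]
black_tin scene [(0.76, [487.0, 229.0], [0.5335, 0.3707]), (0.17, [281.0, 322.0], [0.6475, -0.1675])]
```

```bash
cat >> h.py <<'E'
def blob(n,img,near,z,lo,hi,rad,seed=60):
    """hsv blob near a pixel -> contour on the plane z -> circle (centre, radius)"""
    m=cv2.inRange(cv2.cvtColor(img,cv2.COLOR_RGB2HSV),np.array(lo),np.array(hi))
    w=np.zeros_like(m); cv2.circle(w,tuple(int(v) for v in near),seed,255,-1); m&=w
    m=cv2.morphologyEx(m,cv2.MORPH_CLOSE,np.ones((3,3),np.uint8))
    cs=cv2.findContours(m,cv2.RETR_EXTERNAL,cv2.CHAIN_APPROX_NONE)[0]
    c=cv2.convexHull(max(cs,key=cv2.contourArea))[:,0].astype(float)
    full=max(cs,key=cv2.contourArea)[:,0].astype(float)
    cal=arm.calibration(n)
    P=np.array([at(n,p,z,cal) for p in full],np.float32)
    (x,y),r=cv2.minEnclosingCircle(P)
    from scipy.optimize import least_squares
    s=least_squares(lambda q:np.hypot(P[:,0]-q[0],P[:,1]-q[1])-q[2],[x,y,r],loss='soft_l1',f_scale=.002).x
    return s.round(4).tolist(),rad,len(full)
E
python3 - <<'E'
from h import *
I={n:arm.get_image(n) for n in('top','scene')}
G=([45,120,50],[85,255,255]);Y=([24,180,120],[34,255,255]);B=([105,150,60],[125,255,255]);R1=([0,190,100],[5,255,255]);D=([0,0,20],[179,70,110])
for q,z,hs,rad,pt,ps,sd in [('green',.004,G,.048,(390,194),(279,321),45),('yellow',.004,Y,.048,(245,184),(425,292),45),
  ('cover',.006,B,.037,(170,312),(437,187),25),('redcap',.12,R1,.013,(373,278),(276,212),14),('plate',.055,D,.058,(317,184),(354,292),33),('bcap',.105,B,.015,(467,314),(187,212),14)]:
  for n,p in(('top',pt),('scene',ps)):
    try: print(q,n,blob(n,I[n],p,z,*hs,rad,sd))
    except Exception as e: print(q,n,e)
def crop(n,x0,y0,x1,y1,k): return cv2.resize(I[n][y0:y1,x0:x1],None,fx=k,fy=k,interpolation=cv2.INTER_CUBIC)
cv2.imwrite('pics/c1.png',np.hstack([crop('top',230,235,310,315,5),crop('scene',345,185,425,265,5)])[:,:,::-1])
E
```

```text
green top ([0.6434, -0.1703, 0.0458], 0.048, 114)
green scene ([0.6448, -0.1727, 0.0467], 0.048, 116)
yellow top ([0.6624, 0.1562, 0.0464], 0.048, 114)
yellow scene ([0.6639, 0.1536, 0.0474], 0.048, 114)
cover top ([0.3718, 0.3101, 0.0337], 0.037, 88)
cover scene ([0.3755, 0.3061, 0.0327], 0.037, 82)
redcap top ([0.4436, -0.1203, 0.0096], 0.013, 31)
redcap scene ([0.4471, -0.1229, 0.0111], 0.013, 26)
plate top ([0.649, -0.0084, 0.0569], 0.058, 149)
plate scene ([0.6535, -0.0129, 0.0579], 0.058, 173)
bcap top ([0.3713, -0.3068, 0.0116], 0.015, 36)
bcap scene ([0.3808, -0.3095, 0.0164], 0.015, 37)
```

View pics/c1.png

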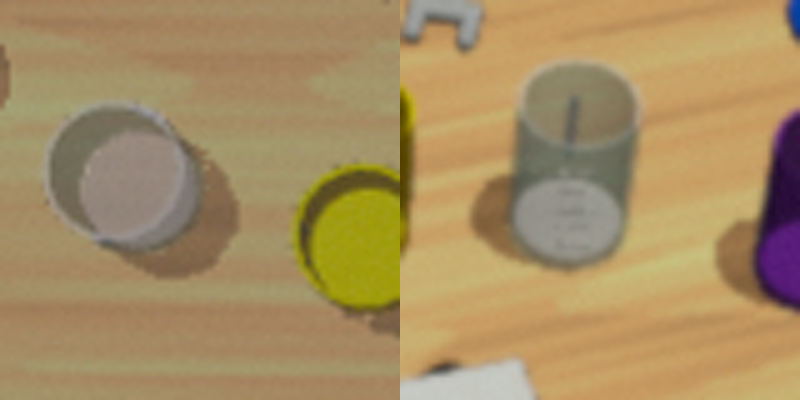

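```bash
cat > st.py <<'E'
from h import *
s=arm.observe(); R=Ro.from_rotvec(s['ee_rot']).as_matrix()
print('t',round(s['clock'],2),'pos',s['position'].round(4),'toolx yaw',np.degrees(np.arctan2(R[1,0],R[0,0])).round(2),'z',R[:,2].round(3),'w',round(s['width'],3),'f',s['force'].round(1),s['gripper_force'],'q',s['joints'].round(2))
E
python3 - <<'E'
import st
from h import *
for n,p,z in[('top',(253.8,269.6),.085),('top',(258,272.6),.003),('scene',(380.6,205.6),.085),('scene',(378.6,229.2),.003)]: print(n,z,at(n,p,z))
print(arm.calibration('wrist'))
E
```

```text
t 1.2 pos [ 0.2124 -0.5878  0.2267] toolx yaw 19.87 z [-0.  0. -1.] w 1.001 f [ 1.   0.8 -0.6] 0.0 q [ 1.12  0.43  0.02  1.57 -0.01  1.13 -0.08]
top 0.085 [0.45839549 0.11617279]
top 0.003 [0.46007112 0.11862121]
scene 0.085 [0.46291163 0.11711186]
scene 0.003 [0.4627413  0.11878543]
{'K': array([[347.79648368,   0.        , 315.08917976],
       [  0.        , 347.79648368, 240.11841495],
       [  0.        ,   0.        ,   1.        ]]), 'k1': 0.002007522072001806, 'T': array([[ 3.40362279e-01, -8.99493452e-01, -2.73980014e-01,
         2.85863175e-01],
       [-9.40294373e-01, -3.25561531e-01, -9.92783019e-02,
        -5.60871714e-01],
       [ 1.02829616e-04,  2.91412455e-01, -9.56597497e-01,
         3.84172740e-01],
       [ 0.00000000e+00,  0.00000000e+00,  0.00000000e+00,
         1.00000000e+00]])}
```

Emit:
move_arm --motion '[{"twist": -0.09},{"twist": -0.09},{"twist": -0.09},{"twist": -0.09},{"twist": -0.09},{"twist": -0.09},{"twist": -0.09},{"twist": -0.09},{"twist": -0.058}]' --gripper -1

```text
invalid input
```

Emit:
move_arm --motion '[{"tx": 0,"ty": 0,"tz": 0,"twist": -0.09},{"tx": 0,"ty": 0,"tz": 0,"twist": -0.09},{"tx": 0,"ty": 0,"tz": 0,"twist": -0.09},{"tx": 0,"ty": 0,"tz": 0,"twist": -0.09},{"tx": 0,"ty": 0,"tz": 0,"twist": -0.09},{"tx": 0,"ty": 0,"tz": 0,"twist": -0.09},{"tx": 0,"ty": 0,"tz": 0,"twist": -0.09},{"tx": 0,"ty": 0,"tz": 0,"twist": -0.09},{"tx": 0,"ty": 0,"tz": 0,"twist": -0.058}]' --gripper -1

```text
clock: 2.1
position: [0.2123, -0.5878, 0.2267]
ee_rot: [-2.218, -2.225, 0.0]
force: [-0.3, -0.2, -0.1]
width: 1.003
gripper_force: 0.0
```

Emit:
move_arm --motion '[{"tx": 0.039,"ty": 0.014,"tz": -0.003,"twist": 0},{"tx": 0.039,"ty": 0.014,"tz": -0.003,"twist": 0},{"tx": 0.039,"ty": 0.014,"tz": -0.003,"twist": 0},{"tx": 0.039,"ty": 0.014,"tz": -0.003,"twist": 0},{"tx": 0.039,"ty": 0.014,"tz": -0.003,"twist": 0},{"tx": 0.039,"ty": 0.014,"tz": -0.003,"twist": 0},{"tx": 0.039,"ty": 0.014,"tz": -0.003,"twist": 0},{"tx": 0.039,"ty": 0.014,"tz": -0.003,"twist": 0},{"tx": 0.039,"ty": 0.014,"tz": -0.003,"twist": 0},{"tx": 0.039,"ty": 0.014,"tz": -0.003,"twist": 0},{"tx": 0.039,"ty": 0.014,"tz": 0,"twist": 0},{"tx": 0.039,"ty": 0.014,"tz": 0,"twist": 0}]'

```text
clock: 3.3
position: [0.3817, -0.1186, 0.2572]
ee_rot: [2.223, 2.218, 0.0]
force: [1.2, -1.0, 0.0]
width: 1.002
gripper_force: 0.0
```

Emit:
move_arm --motion '[{"tx": 0.04,"ty": 0.013,"tz": 0,"twist": 0},{"tx": 0.04,"ty": 0.013,"tz": 0,"twist": 0},{"tx": 0.04,"ty": 0.013,"tz": 0,"twist": 0},{"tx": 0.04,"ty": 0.014,"tz": 0,"twist": 0},{"tx": 0.04,"ty": 0.014,"tz": 0,"twist": 0},{"tx": 0.038,"ty": 0.014,"tz": 0,"twist": 0},{"tx": 0,"ty": 0,"tz": 0,"twist": 0}]'

```text
clock: 4.0
position: [0.4636, 0.1236, 0.2572]
ee_rot: [-2.215, -2.226, -0.006]
force: [-0.4, -0.0, -1.0]
width: 1.001
gripper_force: 0.0
```

```bash
python3 - <<'E'
import st
from h import *
i=arm.get_image('wrist'); c=arm.calibration('wrist'); cv2.imwrite('pics/w1.png',i[:,:,::-1])
print(c['T'])
for r in arm.regions_of('wrist','beaker'): print(r['conf'],px(r['point']))
for r in arm.place_of('wrist','beaker'): print(r['conf'],px(r['point']),at('wrist',px(r['point']),0,c))
E
```

```text
t 4.0 pos [0.4636 0.1236 0.2572] toolx yaw 90.28 z [ 0.001  0.004 -1.   ] w 1.001 f [-0.4 -0.  -1. ] 0.0 q [ 0.28  0.26 -0.79  1.82  0.2   1.13 -0.57]
[[ 9.99993667e-01  3.32326661e-03  1.27378333e-03  4.61857003e-01]
 [ 3.54984932e-03 -9.57023636e-01 -2.89988205e-01  1.99418134e-01]
 [ 2.55332638e-04  2.89990891e-01 -9.57029372e-01  4.14332657e-01]
 [ 0.00000000e+00  0.00000000e+00  0.00000000e+00  1.00000000e+00]]
0.92 [311.488 217.008]
0.87 [376.896 114.912]
0.86 [550.592  50.784]
0.72 [291.008 301.392]
0.98 [364.672 118.8  ] [0.51770971 0.21674601]
0.87 [309.12 204.  ] [0.45504329 0.11939087]
0.82 [292.288 284.496] [0.43309923 0.0137304 ]
0.58 [517.376  62.688] [0.679594   0.27432983]
```

View pics/w1.png

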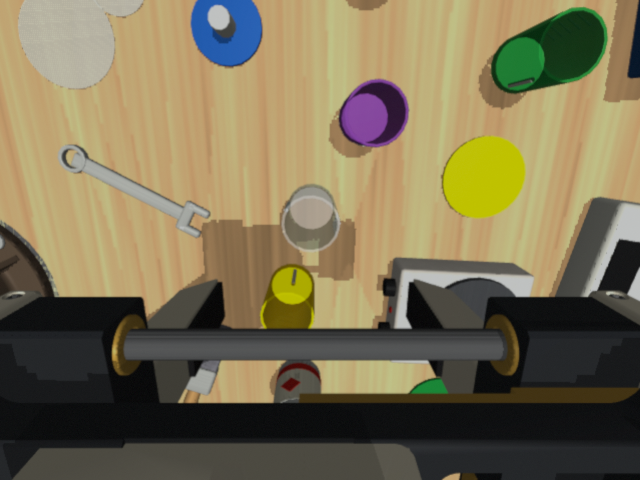

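```bash
python3 - <<'E'
from h import *
c=arm.calibration('wrist');i=cv2.imread('pics/w1.png')[:,:,::-1].copy()
for p,z in(((310.5,221.5),.085),((310,210.5),.003)): print(at('wrist',p,z,c))
print(blob('wrist',i,(484,177),.004,[24,180,120],[34,255,255],.048,50))
print(blob('wrist',i,(227,30),.006,[105,150,60],[125,255,255],.037,45))
cv2.imwrite('pics/c2.png',cv2.resize(i[170:270,260:360],None,fx=5,fy=5,interpolation=cv2.INTER_CUBIC)[:,:,::-1])
E
```

```text
[0.45727849 0.11485521]
[0.45557723 0.10815324]
([0.6579, 0.147, 0.047], 0.048, 230)
([0.3702, 0.2997, 0.0342], 0.037, 210)
```

View pics/c2.png

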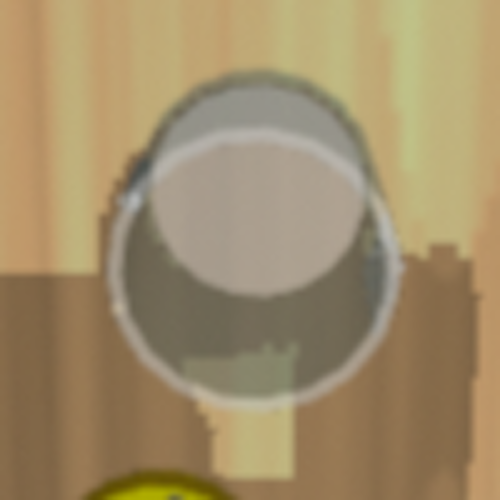

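```bash
python3 - <<'E'
import st
from h import *
c=arm.calibration('wrist');i=arm.get_image('wrist');np.save('pics/w2.npy',i)
print(c['T'][:3,3], arm.calibration('wrist')['T'][:3,3])
for p,z in(((311,223.6),.085),((311.6,208),.003)): print(at('wrist',p,z,c))
print(blob('wrist',i,(484,177),.004,[24,180,120],[34,255,255],.048,50))
print(blob('wrist',i,(227,30),.006,[105,150,60],[125,255,255],.037,45))
cv2.imwrite('pics/c3.png',cv2.resize(i[170:270,260:360],None,fx=5,fy=5,interpolation=cv2.INTER_CUBIC)[:,:,::-1])
E
```

```text
t 4.15 pos [0.4626 0.1172 0.2565] toolx yaw 89.9 z [-0.001 -0.001 -1.   ] w 1.0 f [ 0.2 -0.7 -0.5] 0.0 q [ 0.29  0.26 -0.78  1.83  0.2   1.13 -0.57]
[0.46195973 0.19637884 0.41387254] [0.46205669 0.19574435 0.41388635]
[0.45775529 0.11274918]
[0.45751594 0.11121189]
([0.6597, 0.1542, 0.047], 0.048, 230)
([0.3707, 0.3021, 0.0306], 0.037, 253)
```

View pics/c3.png

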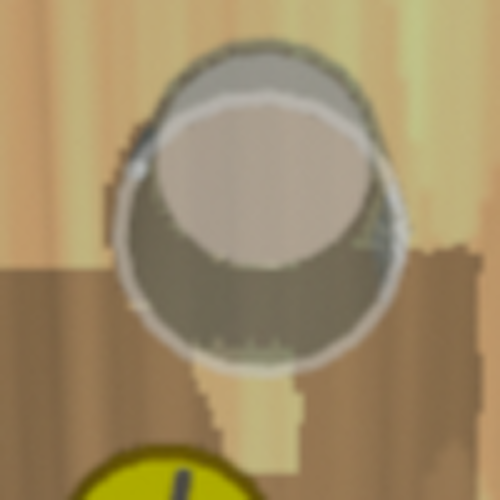

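Emit:
move_arm --motion '[{"tx": 0.001,"ty": -0.001,"tz": 0.04,"twist": 0},{"tx": 0,"ty": 0,"tz": 0.04,"twist": 0},{"tx": 0,"ty": 0,"tz": 0.04,"twist": 0},{"tx": 0,"ty": 0,"tz": 0.04,"twist": 0},{"tx": 0,"ty": 0,"tz": 0.03,"twist": 0},{"tx": 0,"ty": 0,"tz": 0.02,"twist": 0},{"tx": 0,"ty": 0,"tz": 0.008,"twist": 0},{"tx": 0,"ty": 0,"tz": 0,"twist": 0},{"tx": 0,"ty": 0,"tz": 0,"twist": 0}]'

```text
clock: 5.1
position: [0.4625, 0.1183, 0.0396]
ee_rot: [2.224, 2.218, 0.001]
force: [0.1, 0.6, -0.4]
width: 0.998
gripper_force: 0.0
```

Emit:
move_arm --motion '[{"tx": 0,"ty": 0,"tz": 0,"twist": 0},{"tx": 0,"ty": 0,"tz": 0,"twist": 0},{"tx": 0,"ty": 0,"tz": 0,"twist": 0},{"tx": 0,"ty": 0,"tz": 0,"twist": 0},{"tx": 0,"ty": 0,"tz": 0,"twist": 0},{"tx": 0,"ty": 0,"tz": 0,"twist": 0},{"tx": 0,"ty": 0,"tz": 0,"twist": 0},{"tx": 0,"ty": 0,"tz": 0,"twist": 0}]' --gripper 1 --squeeze 12

```text
clock: 5.9
position: [0.4618, 0.1187, 0.0389]
ee_rot: [2.224, 2.219, -0.0]
force: [-2.8, -1.1, 5.6]
width: 0.642
gripper_force: 12.0
```

Emit:
move_arm --motion '[{"tx": 0,"ty": 0,"tz": -0.02,"twist": 0},{"tx": 0,"ty": 0,"tz": -0.04,"twist": 0},{"tx": 0,"ty": 0,"tz": -0.04,"twist": 0},{"tx": 0,"ty": 0.015,"tz": -0.02,"twist": 0},{"tx": -0.02,"ty": 0.03,"tz": 0,"twist": 0},{"tx": -0.03,"ty": 0.035,"tz": 0,"twist": 0},{"tx": -0.03,"ty": 0.035,"tz": 0,"twist": 0},{"tx": -0.025,"ty": 0.035,"tz": 0,"twist": 0},{"tx": -0.015,"ty": 0.025,"tz": 0,"twist": 0},{"tx": -0.009,"ty": 0.014,"tz": 0,"twist": 0},{"tx": 0,"ty": 0,"tz": 0,"twist": 0},{"tx": 0,"ty": 0,"tz": 0,"twist": 0}]'

```text
clock: 7.1
position: [0.6499, -0.0102, 0.1581]
ee_rot: [-2.223, -2.218, 0.001]
force: [-0.5, 0.9, -0.8]
width: 0.64
gripper_force: 12.0
```

```bash
python3 - <<'E'
import st
from h import *
I={n:arm.get_image(n) for n in('top','wrist','scene')}
cv2.imwrite('pics/p4.png',np.hstack([cv2.resize(I['wrist'],(400,300)),cv2.resize(I['scene'][190:340,260:460],(400,300))])[:,:,::-1])
st.s=arm.observe(); print(st.s['position'])
E
```

```text
t 7.1 pos [ 0.6499 -0.0102  0.1581] toolx yaw 89.89 z [-0.001  0.001 -1.   ] w 0.64 f [-0.5  0.9 -0.8] 12.00003988109529 q [ 0.34  0.62 -0.65  1.55  0.4   1.11 -0.4 ]
[ 0.64969068 -0.00958864  0.15883487]
```

View pics/p4.png

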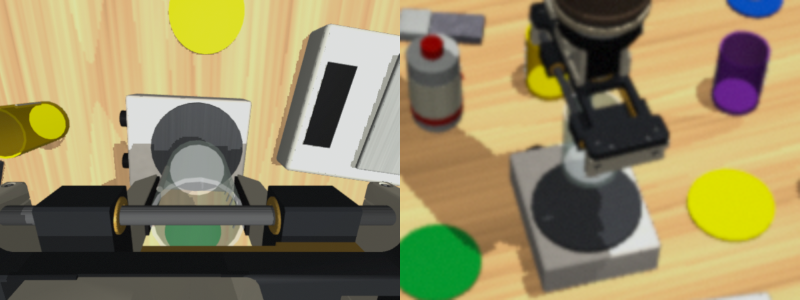

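Emit:
move_arm --motion '[{"tx": 0,"ty": 0,"tz": 0.025,"twist": 0},{"tx": 0,"ty": 0,"tz": 0.02,"twist": 0},{"tx": 0,"ty": 0,"tz": 0.01,"twist": 0},{"tx": 0,"ty": 0,"tz": 0.005,"twist": 0},{"tx": 0,"ty": 0,"tz": 0.002,"twist": 0},{"tx": 0,"ty": 0,"tz": 0,"twist": 0},{"tx": 0,"ty": 0,"tz": 0,"twist": 0}]'

```text
clock: 7.95
position: [0.6511, -0.0106, 0.0976]
ee_rot: [2.223, 2.219, 0.002]
force: [0.9, -0.8, -0.8]
width: 0.641
gripper_force: 12.0
```

```bash
python3 - <<'E'
import st
from h import *
c=arm.calibration('wrist');i=arm.get_image('wrist')
cv2.imwrite('pics/p5.png',i[:,:,::-1]); np.save('pics/p5.npy',c['T'])
E
```

```text
t 7.95 pos [ 0.6511 -0.0106  0.0976] toolx yaw 89.88 z [ 0.001  0.    -1.   ] w 0.641 f [ 0.9 -0.8 -0.8] 11.999937649816275 q [ 0.32  0.68 -0.62  1.61  0.45  1.   -0.44]
```

View pics/p5.png

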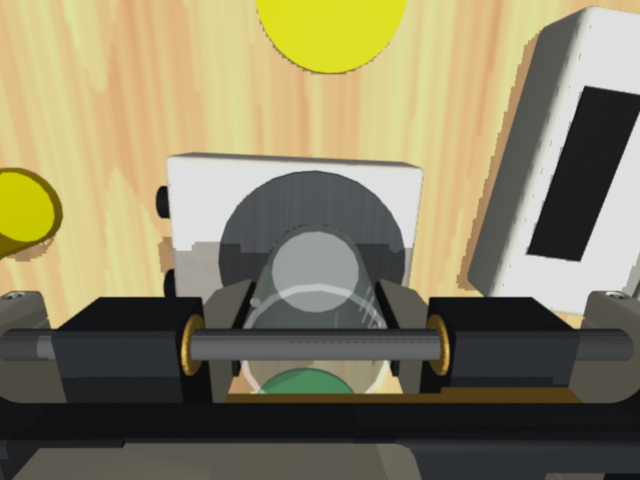

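```bash
python3 - <<'E'
from h import *
from scipy.optimize import least_squares
c=arm.calibration('wrist');c['T']=np.load('pics/p5.npy');i=cv2.imread('pics/p5.png')
g=cv2.cvtColor(i,cv2.COLOR_BGR2GRAY).astype(int)
P=[]
# edge along rays from (312,250) upward half: light outside -> dark inside
for a in np.radians(np.arange(-175,-4,3)):
    r=np.arange(55,125); xs=312+r*np.cos(a); ys=255+r*np.sin(a)
    v=cv2.remap(cv2.GaussianBlur(i,(3,3),0),xs.astype(np.float32)[None],ys.astype(np.float32)[None],1)[0].mean(1)
    d=v[4:]-v[:-4]; k=d.argmax(); 
    P.append(at('wrist',(xs[k+2],ys[k+2]),.055,c))
P=np.array(P)
s=least_squares(lambda q:np.hypot(P[:,0]-q[0],P[:,1]-q[1])-.058,[.65,-.01],loss='soft_l1',f_scale=.001); print('plate',s.x,np.abs(s.fun).round(4).max(),s.cost)
s=least_squares(lambda q:np.hypot(P[:,0]-q[0],P[:,1]-q[1])-q[2],[.65,-.01,.058],loss='soft_l1',f_scale=.001); print('plate',s.x)
print('beaker floor',at('wrist',(315.7,271.5),.064,c), 'tcp',arm.observe()['position'])
E
```

```text
plate [ 0.6482258  -0.00927896] 0.0009 4.536581026318451e-06
plate [ 0.64821264 -0.00785831  0.05684557]
beaker floor [ 0.65070945 -0.00902744] tcp [ 0.65104035 -0.01059097  0.09755132]
```

Emit:
move_arm --motion '[{"tx": 0,"ty": -0.0025,"tz": 0,"twist": 0},{"tx": 0,"ty": 0,"tz": 0.002,"twist": 0},{"tx": 0,"ty": 0,"tz": 0.001,"twist": 0},{"tx": 0,"ty": 0,"tz": 0,"twist": 0}]'

```text
clock: 8.4
position: [0.648, -0.0107, 0.094]
ee_rot: [2.224, 2.219, -0.0]
force: [-1.7, -0.2, 4.1]
width: 0.643
gripper_force: 12.0
```

Emit:
move_arm --motion '[{"tx": 0,"ty": 0,"tz": 0,"twist": 0},{"tx": 0,"ty": 0,"tz": 0,"twist": 0},{"tx": 0,"ty": 0,"tz": 0,"twist": 0},{"tx": 0,"ty": 0,"tz": 0,"twist": 0},{"tx": 0,"ty": 0,"tz": 0,"twist": 0},{"tx": 0,"ty": 0,"tz": -0.01,"twist": 0},{"tx": 0,"ty": 0,"tz": -0.03,"twist": 0},{"tx": 0,"ty": 0,"tz": -0.04,"twist": 0},{"tx": 0,"ty": 0,"tz": -0.04,"twist": 0},{"tx": 0,"ty": 0,"tz": -0.03,"twist": 0}]' --gripper -1

```text
clock: 9.4
position: [0.6486, -0.0102, 0.2474]
ee_rot: [2.222, 2.218, 0.004]
force: [0.8, 0.6, -0.1]
width: 1.003
gripper_force: 0.0
```

Emit:
move_arm --motion '[{"tx": 0.03,"ty": -0.027,"tz": 0,"twist": 0},{"tx": 0.03,"ty": -0.027,"tz": 0,"twist": 0},{"tx": 0.03,"ty": -0.027,"tz": 0,"twist": 0},{"tx": 0.03,"ty": -0.027,"tz": 0,"twist": 0},{"tx": 0.03,"ty": -0.027,"tz": 0,"twist": 0},{"tx": 0.03,"ty": -0.027,"tz": 0,"twist": 0},{"tx": 0.03,"ty": -0.027,"tz": 0,"twist": 0},{"tx": 0.03,"ty": -0.027,"tz": 0,"twist": 0},{"tx": 0.03,"ty": -0.027,"tz": 0,"twist": 0},{"tx": 0.03,"ty": -0.027,"tz": 0,"twist": 0},{"tx": 0,"ty": 0,"tz": 0,"twist": 0},{"tx": 0,"ty": 0,"tz": 0,"twist": 0}]'

```text
clock: 10.6
position: [0.3781, 0.2907, 0.2445]
ee_rot: [2.22, 2.222, 0.001]
force: [0.7, 0.1, 0.1]
width: 0.999
gripper_force: 0.0
```

```bash
python3 - <<'E'
import st
from h import *
I={n:arm.get_image(n) for n in('top','scene')}
c=arm.calibration('wrist');i=arm.get_image('wrist'); print(c['T'][:3,3])
cv2.imwrite('pics/w6.png',i[:,:,::-1]); np.save('pics/w6.npy',c['T'])
def crop(n,x0,y0,x1,y1,k): return cv2.resize(I[n][y0:y1,x0:x1],None,fx=k,fy=k,interpolation=cv2.INTER_CUBIC)
cv2.imwrite('pics/c6.png',np.hstack([crop('top',270,130,370,230,3),crop('scene',300,220,400,320,3),i[90:390,220:420]])[:,:,::-1])
for r in arm.place_of('wrist','cover'): print(r['conf'],px(r['point']),at('wrist',px(r['point']),0,c))
E
```

```text
t 10.6 pos [0.3781 0.2907 0.2445] toolx yaw 90.05 z [ 0.001  0.    -1.   ] w 0.999 f [0.7 0.1 0.1] 0.0 q [-0.08  0.29 -0.85  1.85  0.24  1.11 -1.01]
[0.37866025 0.36835597 0.4013877 ]
0.92 [306.112 189.6  ] [0.36848741 0.30686559]
```

View pics/c6.png

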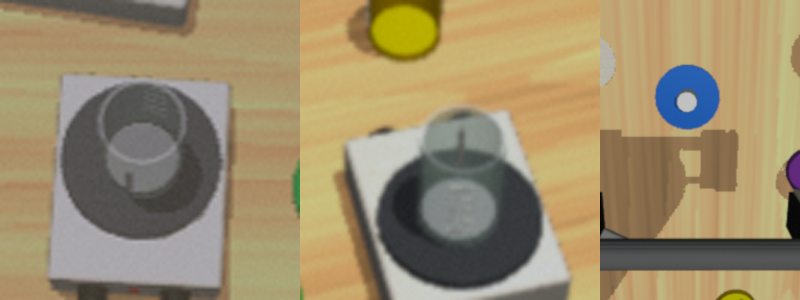

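```bash
python3 - <<'E'
from h import *
i=cv2.imread('pics/w6.png')[:,:,::-1].copy()
c=arm.calibration('wrist'); print(c['T'][:3,3])
print(blob('wrist',i,(307,187),.006,[100,120,60],[125,255,255],.037,45))
print('knob',blob('wrist',i,(306,192),.036,[0,0,150],[179,60,255],.011,14))
print(arm.observe()['position'])
E
```

```text
[0.37900793 0.36806631 0.40114662]
([0.3697, 0.3101, 0.0355], 0.037, 178)
knob ([0.3698, 0.3098, 0.0099], 0.011, 55)
[0.37954723 0.28893825 0.2437647 ]
```

Emit:
move_arm --motion '[{"tx": 0.0205,"ty": -0.009,"tz": 0,"twist": 0},{"tx": 0,"ty": 0,"tz": 0.04,"twist": 0},{"tx": 0,"ty": 0,"tz": 0.04,"twist": 0},{"tx": 0,"ty": 0,"tz": 0.04,"twist": 0},{"tx": 0,"ty": 0,"tz": 0.04,"twist": 0},{"tx": 0,"ty": 0,"tz": 0.03,"twist": 0},{"tx": 0,"ty": 0,"tz": 0.02,"twist": 0},{"tx": 0,"ty": 0,"tz": 0.01,"twist": 0},{"tx": 0,"ty": 0,"tz": 0,"twist": 0},{"tx": 0,"ty": 0,"tz": 0,"twist": 0}]'

```text
clock: 11.8
position: [0.3703, 0.3106, 0.0244]
ee_rot: [2.224, 2.218, 0.001]
force: [0.1, 0.1, 0.4]
width: 1.002
gripper_force: 0.0
```

```bash
python3 - <<'E'
import st
from h import *
c=arm.calibration('wrist');i=arm.get_image('wrist')
cv2.imwrite('pics/w7.png',i[:,:,::-1])
print(arm.observe()['position'])
E
```

```text
t 11.8 pos [0.3703 0.3106 0.0244] toolx yaw 89.85 z [ 0.001  0.    -1.   ] w 1.002 f [0.1 0.1 0.4] 0.0 q [-0.32  0.58 -0.65  2.08  0.58  0.66 -1.37]
[0.37045974 0.31083487 0.02470483]
```

View pics/w7.png

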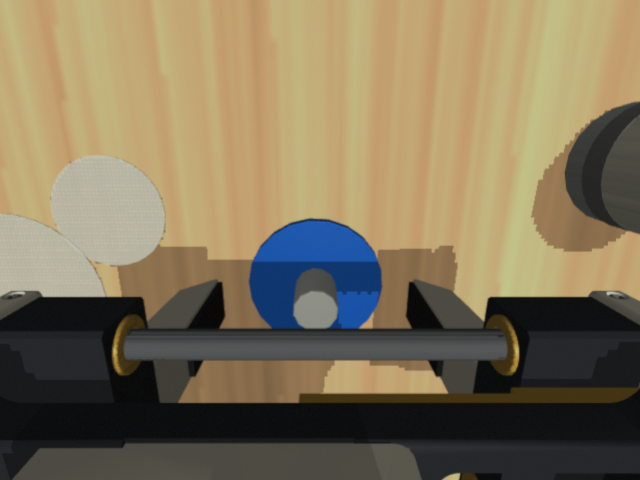

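```bash
python3 - <<'E'
from h import *
c=arm.calibration('wrist'); print(at('wrist',(315.5,308),.036,c),at('wrist',(315.5,283),.006,c),arm.observe()['position'])
E
```

```text
[0.36985027 0.31221305] [0.36992752 0.31157827] [0.37045974 0.31083487 0.02470483]
```

Emit:
move_arm --motion '[{"tx": 0,"ty": 0,"tz": 0.01,"twist": 0},{"tx": 0,"ty": 0,"tz": 0.004,"twist": 0},{"tx": 0,"ty": 0,"tz": 0,"twist": 0},{"tx": 0,"ty": 0,"tz": 0,"twist": 0}]'

```text
clock: 12.25
position: [0.3696, 0.3103, 0.0097]
ee_rot: [2.224, 2.219, -0.0]
force: [-0.4, -0.1, 0.5]
width: 0.998
gripper_force: 0.0
```

Emit:
move_arm --motion '[{"tx": 0.001,"ty": 0,"tz": 0,"twist": 0},{"tx": 0,"ty": 0,"tz": 0,"twist": 0},{"tx": 0,"ty": 0,"tz": 0,"twist": 0},{"tx": 0,"ty": 0,"tz": 0,"twist": 0},{"tx": 0,"ty": 0,"tz": 0,"twist": 0},{"tx": 0,"ty": 0,"tz": 0,"twist": 0},{"tx": 0,"ty": 0,"tz": 0,"twist": 0},{"tx": 0,"ty": 0,"tz": 0,"twist": 0},{"tx": 0,"ty": 0,"tz": 0,"twist": 0},{"tx": 0,"ty": 0,"tz": 0,"twist": 0},{"tx": 0,"ty": 0,"tz": 0,"twist": 0},{"tx": 0,"ty": 0,"tz": 0,"twist": 0}]' --gripper 1 --squeeze 12

```text
clock: 13.45
position: [0.3697, 0.3114, 0.0097]
ee_rot: [2.224, 2.219, -0.0]
force: [0.1, 0.9, -0.8]
width: 0.238
gripper_force: 12.0
```

Emit:
move_arm --motion '[{"tx": 0,"ty": 0,"tz": -0.02,"twist": 0},{"tx": 0,"ty": 0,"tz": -0.04,"twist": 0},{"tx": 0,"ty": 0,"tz": -0.04,"twist": 0},{"tx": 0,"ty": 0,"tz": -0.04,"twist": 0},{"tx": 0,"ty": 0,"tz": -0.04,"twist": 0},{"tx": 0,"ty": 0,"tz": -0.03,"twist": 0},{"tx": -0.02,"ty": 0.018,"tz": 0,"twist": 0},{"tx": -0.03,"ty": 0.026,"tz": 0,"twist": 0},{"tx": -0.03,"ty": 0.026,"tz": 0,"twist": 0},{"tx": -0.03,"ty": 0.026,"tz": 0,"twist": 0}]'

```text
clock: 14.45
position: [0.4661, 0.1999, 0.2198]
ee_rot: [2.223, 2.219, 0.0]
force: [1.2, 0.6, -0.8]
width: 0.236
gripper_force: 12.0
```

Emit:
move_arm --motion '[{"tx": -0.03,"ty": 0.026,"tz": 0,"twist": 0},{"tx": -0.03,"ty": 0.026,"tz": 0,"twist": 0},{"tx": -0.03,"ty": 0.026,"tz": 0,"twist": 0},{"tx": -0.03,"ty": 0.026,"tz": 0,"twist": 0},{"tx": -0.03,"ty": 0.026,"tz": 0,"twist": 0},{"tx": -0.03,"ty": 0.026,"tz": 0,"twist": 0},{"tx": -0.02,"ty": 0.018,"tz": 0,"twist": 0},{"tx": -0.012,"ty": 0.0085,"tz": 0,"twist": 0},{"tx": 0,"ty": 0,"tz": 0,"twist": 0},{"tx": 0,"ty": 0,"tz": 0,"twist": 0},{"tx": 0,"ty": 0,"tz": 0,"twist": 0}]'

```text
clock: 15.55
position: [0.6466, -0.009, 0.2201]
ee_rot: [-2.22, -2.222, -0.001]
force: [0.3, 0.6, -0.9]
width: 0.238
gripper_force: 12.0
```

Emit:
move_arm --motion '[{"tx": 0,"ty": 0,"tz": 0.03,"twist": 0},{"tx": 0,"ty": 0,"tz": 0.02,"twist": 0},{"tx": 0,"ty": 0,"tz": 0.01,"twist": 0},{"tx": 0,"ty": 0,"tz": 0,"twist": 0},{"tx": 0,"ty": 0,"tz": 0,"twist": 0}]'

```text
clock: 16.05
position: [0.6478, -0.0104, 0.1607]
ee_rot: [2.222, 2.22, 0.001]
force: [0.6, 0.4, -1.2]
width: 0.236
gripper_force: 12.0
```

```bash
python3 - <<'E'
import st
from h import *
ps=[]
for n in('wrist','scene','top'):
    i=arm.get_image(n); ps.append(arm.observe()['position'])
    if n=='wrist': W=i
    if n=='scene': S=i
cv2.imwrite('pics/c8.png',np.hstack([cv2.resize(S[200:320,300:400],(500,600)),W[120:420,240:390].repeat(2,0).repeat(2,1)])[:,:,::-1])
print(ps)
E
```

```text
t 16.05 pos [ 0.6478 -0.0104  0.1607] toolx yaw 89.94 z [ 0.001  0.    -1.   ] w 0.236 f [ 0.6  0.4 -1.2] 11.99996531009674 q [ 0.36  0.62 -0.67  1.55  0.41  1.11 -0.41]
[array([ 0.64814733, -0.0105124 ,  0.16106819]), array([ 0.64820992, -0.01064816,  0.16111016]), array([ 0.64820818, -0.01081858,  0.16099068])]
```

View pics/c8.png

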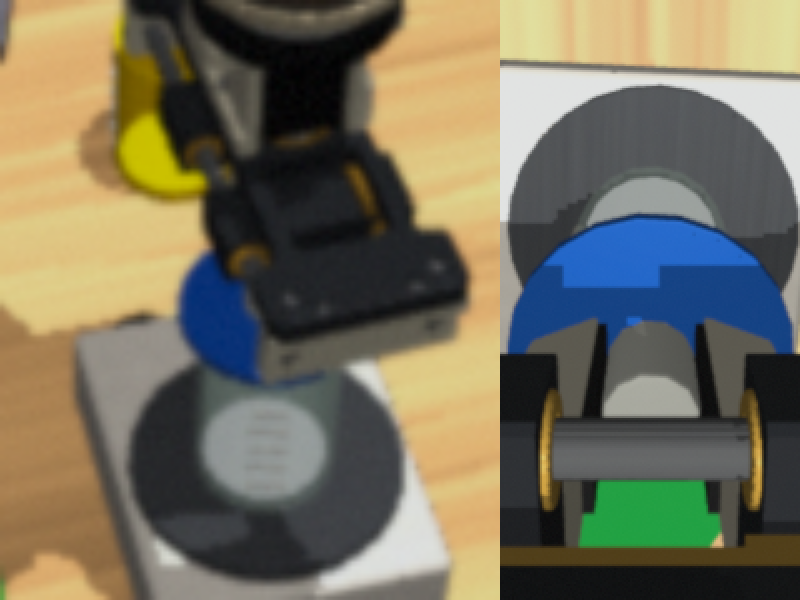

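Emit:
move_arm --motion '[{"tx": 0,"ty": 0,"tz": 0.006,"twist": 0},{"tx": 0,"ty": 0,"tz": 0.003,"twist": 0},{"tx": 0,"ty": 0,"tz": 0.001,"twist": 0},{"tx": 0,"ty": 0,"tz": 0.001,"twist": 0},{"tx": 0,"ty": 0,"tz": 0,"twist": 0}]'

```text
clock: 16.7
position: [0.6477, -0.0113, 0.1498]
ee_rot: [2.223, 2.218, 0.0]
force: [-2.9, -1.0, 9.1]
width: 0.233
gripper_force: 12.0
```

Emit:
move_arm --motion '[{"tx": 0,"ty": 0,"tz": 0,"twist": 0},{"tx": 0,"ty": 0,"tz": 0,"twist": 0},{"tx": 0,"ty": 0,"tz": 0,"twist": 0},{"tx": 0,"ty": 0,"tz": 0,"twist": 0},{"tx": 0,"ty": 0,"tz": 0,"twist": 0},{"tx": 0,"ty": 0,"tz": 0,"twist": 0},{"tx": 0,"ty": 0,"tz": 0,"twist": 0},{"tx": 0,"ty": 0,"tz": -0.01,"twist": 0},{"tx": 0,"ty": 0,"tz": -0.03,"twist": 0},{"tx": 0,"ty": 0,"tz": -0.04,"twist": 0},{"tx": 0,"ty": 0,"tz": -0.03,"twist": 0}]' --gripper -1

```text
clock: 17.8
position: [0.6479, -0.0108, 0.2619]
ee_rot: [2.223, 2.219, 0.003]
force: [0.4, -0.2, 0.4]
width: 1.001
gripper_force: 0.0
```

Emit:
move_arm --motion '[{"tx": -0.015,"ty": -0.027,"tz": 0,"twist": 0},{"tx": -0.015,"ty": -0.027,"tz": 0,"twist": 0},{"tx": -0.015,"ty": -0.027,"tz": 0,"twist": 0},{"tx": -0.015,"ty": -0.027,"tz": 0,"twist": 0},{"tx": -0.015,"ty": -0.027,"tz": 0,"twist": 0},{"tx": -0.015,"ty": -0.027,"tz": 0,"twist": 0},{"tx": -0.013,"ty": -0.027,"tz": 0,"twist": 0},{"tx": -0.008,"ty": -0.015,"tz": 0,"twist": 0},{"tx": 0,"ty": 0,"tz": 0,"twist": 0},{"tx": 0,"ty": 0,"tz": 0,"twist": 0}]'

```text
clock: 18.8
position: [0.4439, -0.1217, 0.2595]
ee_rot: [2.223, 2.218, 0.001]
force: [0.1, 0.7, -0.7]
width: 0.999
gripper_force: 0.0
```

```bash
python3 - <<'E'
import st
from h import *
I={n:arm.get_image(n) for n in('top','scene')}
c=arm.calibration('wrist');i=arm.get_image('wrist'); print(c['T'][:3,3], arm.observe()['position'])
def crop(n,x0,y0,x1,y1,k): return cv2.resize(I[n][y0:y1,x0:x1],None,fx=k,fy=k,interpolation=cv2.INTER_CUBIC)
p=proj('wrist',[[.444,-.121,.12]],c)[0]; print(p)
try: print('cap',blob('wrist',i,p,.12,[0,170,80],[6,255,255],.013,45))
except Exception as e: print(e)
for r in arm.place_of('wrist','red_tin'): print(r['conf'],px(r['point']),at('wrist',px(r['point']),0,c))
print('cover',blob('top',I['top'],(317,172),.146,[105,150,60],[125,255,255],.037,30),blob('scene',I['scene'],(350,235),.146,[105,150,60],[125,255,255],.037,35))
cv2.imwrite('pics/c9.png',np.hstack([crop('top',270,130,370,230,3),crop('scene',300,200,400,300,3),i[90:390,220:420]])[:,:,::-1])
E
```

```text
t 18.8 pos [ 0.4439 -0.1217  0.2595] toolx yaw 89.85 z [ 0.001 -0.001 -1.   ] w 0.999 f [ 0.1  0.7 -0.7] 0.0 q [ 0.8   0.22 -0.76  1.86  0.17  1.12 -0.02]
[ 0.44339569 -0.04203332  0.41663561] [ 0.44430917 -0.12100551  0.25898947]
[315.33389128 227.76670157]
cap ([0.4411, -0.1196, 0.0122], 0.013, 79)
0.8 [313.216 204.096] [ 0.44167963 -0.12322645]
cover ([0.6478, -0.0114, 0.0344], 0.037, 100) ([0.6394, -0.0125, 0.0251], 0.037, 107)
```

View pics/c9.png

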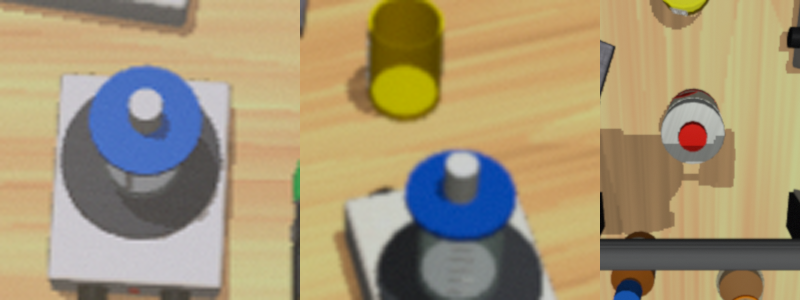

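Emit:
move_arm --motion '[{"tx": 0.001,"ty": -0.003,"tz": 0.04,"twist": 0},{"tx": 0,"ty": 0,"tz": 0.04,"twist": 0},{"tx": 0,"ty": 0,"tz": 0.04,"twist": 0},{"tx": 0,"ty": 0,"tz": 0.04,"twist": 0},{"tx": 0,"ty": 0,"tz": 0.023,"twist": 0},{"tx": 0,"ty": 0,"tz": 0.01,"twist": 0},{"tx": 0,"ty": 0,"tz": 0,"twist": 0},{"tx": 0,"ty": 0,"tz": 0,"twist": 0}]'

```text
clock: 19.8
position: [0.4413, -0.1205, 0.0666]
ee_rot: [2.222, 2.219, 0.001]
force: [0.6, 0.7, 1.4]
width: 0.998
gripper_force: 0.0
```

Emit:
move_arm --motion '[{"tx": 0,"ty": 0,"tz": 0,"twist": 0},{"tx": 0,"ty": 0,"tz": 0,"twist": 0},{"tx": 0,"ty": 0,"tz": 0,"twist": 0},{"tx": 0,"ty": 0,"tz": 0,"twist": 0},{"tx": 0,"ty": 0,"tz": 0,"twist": 0},{"tx": 0,"ty": 0,"tz": 0,"twist": 0},{"tx": 0,"ty": 0,"tz": 0,"twist": 0},{"tx": 0,"ty": 0,"tz": 0,"twist": 0}]' --gripper 1 --squeeze 30

```text
clock: 20.6
position: [0.4408, -0.1208, 0.066]
ee_rot: [2.223, 2.219, 0.001]
force: [0.6, -1.1, 5.6]
width: 0.65
gripper_force: 29.9
```

Emit:
move_arm --motion '[{"tx": 0,"ty": 0,"tz": -0.02,"twist": 0},{"tx": 0,"ty": 0,"tz": -0.04,"twist": 0},{"tx": 0,"ty": 0,"tz": -0.04,"twist": 0},{"tx": 0.015,"ty": 0,"tz": -0.02,"twist": 0},{"tx": 0.03,"ty": 0,"tz": 0,"twist": 0},{"tx": 0.035,"ty": 0,"tz": 0,"twist": 0},{"tx": 0.035,"ty": 0,"tz": 0,"twist": 0},{"tx": 0.035,"ty": 0,"tz": 0,"twist": 0},{"tx": 0.035,"ty": 0,"tz": 0,"twist": 0},{"tx": 0.035,"ty": 0,"tz": 0,"twist": 0},{"tx": 0.035,"ty": 0,"tz": 0,"twist": 0},{"tx": 0.02,"ty": 0.01,"tz": 0,"twist": 0}]'

```text
clock: 21.8
position: [0.449, 0.157, 0.1854]
ee_rot: [-2.219, -2.222, 0.001]
force: [-0.5, -0.4, -1.0]
width: 0.649
gripper_force: 29.9
```

Emit:
move_arm --motion '[{"tx": 0,"ty": 0.025,"tz": 0,"twist": 0},{"tx": 0,"ty": 0.035,"tz": 0,"twist": 0},{"tx": 0,"ty": 0.035,"tz": 0,"twist": 0},{"tx": 0,"ty": 0.035,"tz": 0,"twist": 0},{"tx": 0,"ty": 0.035,"tz": 0,"twist": 0},{"tx": 0,"ty": 0.03,"tz": 0,"twist": 0},{"tx": 0,"ty": 0.014,"tz": 0,"twist": 0},{"tx": 0,"ty": 0,"tz": 0,"twist": 0},{"tx": 0,"ty": 0,"tz": 0.03,"twist": 0},{"tx": 0,"ty": 0,"tz": 0.03,"twist": 0},{"tx": 0,"ty": 0,"tz": 0.02,"twist": 0},{"tx": 0,"ty": 0,"tz": 0,"twist": 0}]'

```text
clock: 23.0
position: [0.6567, 0.1527, 0.1021]
ee_rot: [-2.221, -2.218, 0.01]
force: [-0.2, 0.9, -2.2]
width: 0.653
gripper_force: 29.9
```

```bash
python3 - <<'E'
import st
from h import *
arm.get_image('top'); arm.get_image('scene')
c=arm.calibration('wrist');i=arm.get_image('wrist'); p=arm.observe()['position']; print(c['T'][:3,3],p)
cv2.imwrite('pics/w10.png',i[:,:,::-1]); np.save('pics/w10.npy',c['T'])
q=proj('wrist',[[.661,.155,.004]],c)[0]; print(q, blob('wrist',i,q,.004,[24,180,100],[34,255,255],.048,90))
E
```

```text
t 23.0 pos [0.6567 0.1527 0.1021] toolx yaw 89.93 z [-0.007 -0.002 -1.   ] w 0.653 f [-0.2  0.9 -2.2] 29.923762679100037 q [ 0.1   0.73 -0.68  1.53  0.5   1.07 -0.7 ]
[0.65854383 0.23305955 0.26337021] [0.65990957 0.15427024 0.10689549]
[318.60068549 238.84780709] ([0.6615, 0.1568, 0.0454], 0.048, 367)
```

View pics/w10.png

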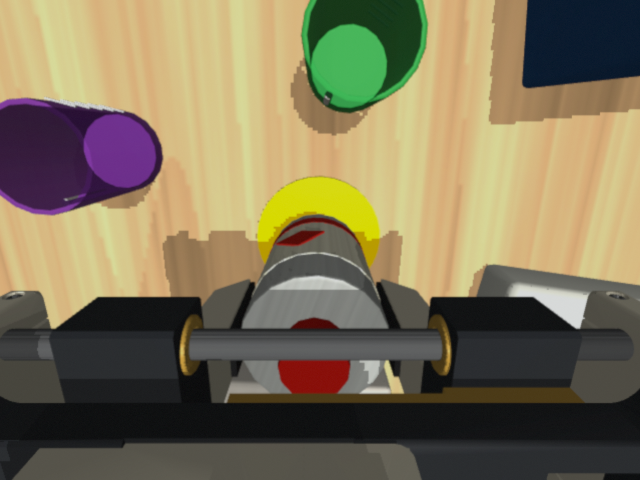

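```bash
python3 - <<'E'
from h import *
from scipy.optimize import least_squares
c=arm.calibration('wrist');c['T']=np.load('pics/w10.npy');i=cv2.imread('pics/w10.png')
m=cv2.inRange(cv2.cvtColor(i,cv2.COLOR_BGR2HSV),np.array([24,150,80]),np.array([34,255,255]))
P=[]
for x in range(260,378):
    r=np.where(m[150:260,x])[0]
    if len(r)>3: P.append(at('wrist',(x,150+r[0]-.5),.004,c))
P=np.array(P)
for f in (1,0):
    s=least_squares(lambda q:np.hypot(P[:,0]-q[0],P[:,1]-q[1])-(.048 if f else q[2]),[.66,.155]+([] if f else [.048]),loss='soft_l1',f_scale=.001); print(s.x,s.fun.std())
print(arm.observe()['position'])
E
```

```text
[0.6605579  0.15536087] 0.00026928055200649357
[0.66057115 0.15627559 0.0472126 ] 0.00021266329477464058
[0.65990957 0.15427024 0.10689549]
```

Emit:
move_arm --motion '[{"tx": 0,"ty": 0.001,"tz": 0.015,"twist": 0},{"tx": 0,"ty": 0,"tz": 0.012,"twist": 0},{"tx": 0,"ty": 0,"tz": 0.006,"twist": 0},{"tx": 0,"ty": 0,"tz": 0.002,"twist": 0},{"tx": 0,"ty": 0,"tz": 0.001,"twist": 0},{"tx": 0,"ty": 0,"tz": 0,"twist": 0},{"tx": 0,"ty": 0,"tz": 0,"twist": 0}]'

```text
clock: 23.85
position: [0.6606, 0.1538, 0.07]
ee_rot: [-2.223, -2.219, 0.001]
force: [-2.6, -1.2, 4.0]
width: 0.653
gripper_force: 29.9
```

Emit:
move_arm --motion '[{"tx": 0,"ty": 0,"tz": 0,"twist": 0},{"tx": 0,"ty": 0,"tz": 0,"twist": 0},{"tx": 0,"ty": 0,"tz": 0,"twist": 0},{"tx": 0,"ty": 0,"tz": 0,"twist": 0},{"tx": 0,"ty": 0,"tz": 0,"twist": 0},{"tx": 0,"ty": 0,"tz": -0.01,"twist": 0},{"tx": 0,"ty": 0,"tz": -0.03,"twist": 0},{"tx": 0,"ty": 0,"tz": -0.04,"twist": 0},{"tx": 0,"ty": 0,"tz": -0.04,"twist": 0},{"tx": 0,"ty": 0,"tz": -0.04,"twist": 0},{"tx": 0,"ty": 0,"tz": -0.03,"twist": 0}]' --gripper -1

```text
clock: 24.95
position: [0.6612, 0.1544, 0.2636]
ee_rot: [2.223, 2.219, 0.005]
force: [0.5, 0.3, 0.1]
width: 1.0
gripper_force: 0.0
```

Emit:
move_arm --motion '[{"tx": 0,"ty": -0.03,"tz": 0,"twist": 0},{"tx": 0,"ty": -0.035,"tz": 0,"twist": 0},{"tx": -0.03,"ty": -0.035,"tz": 0,"twist": 0},{"tx": -0.035,"ty": -0.035,"tz": 0,"twist": 0},{"tx": -0.035,"ty": -0.035,"tz": 0,"twist": 0},{"tx": -0.035,"ty": -0.03,"tz": 0,"twist": 0},{"tx": -0.035,"ty": -0.02,"tz": 0,"twist": 0},{"tx": -0.035,"ty": -0.02,"tz": 0,"twist": 0},{"tx": -0.035,"ty": -0.02,"tz": 0,"twist": 0},{"tx": -0.035,"ty": -0.02,"tz": 0,"twist": 0}]'

```text
clock: 25.95
position: [0.3794, -0.1216, 0.2606]
ee_rot: [2.222, 2.219, 0.0]
force: [1.6, -0.3, -0.1]
width: 0.998
gripper_force: 0.0
```

Emit:
move_arm --motion '[{"tx": -0.035,"ty": -0.009,"tz": 0,"twist": 0},{"tx": -0.035,"ty": 0,"tz": 0,"twist": 0},{"tx": -0.035,"ty": 0,"tz": 0,"twist": 0},{"tx": -0.035,"ty": 0,"tz": 0,"twist": 0},{"tx": -0.03,"ty": 0,"tz": 0,"twist": 0},{"tx": -0.017,"ty": 0,"tz": 0,"twist": 0},{"tx": 0,"ty": 0,"tz": 0,"twist": 0},{"tx": 0,"ty": 0,"tz": 0,"twist": 0},{"tx": 0,"ty": 0,"tz": 0,"twist": 0}]'

```text
clock: 26.85
position: [0.3714, -0.306, 0.26]
ee_rot: [2.221, 2.222, 0.0]
force: [-0.9, -0.4, -0.3]
width: 1.002
gripper_force: 0.0
```

```bash
python3 - <<'E'
import st
from h import *
I={n:arm.get_image(n) for n in('top','scene')}
c=arm.calibration('wrist');i=arm.get_image('wrist'); print(c['T'][:3,3], arm.observe()['position'])
def crop(n,x0,y0,x1,y1,k): return cv2.resize(I[n][y0:y1,x0:x1],None,fx=k,fy=k,interpolation=cv2.INTER_CUBIC)
p=proj('wrist',[[.372,-.308,.105]],c)[0]; print(p)
try: print('cap',blob('wrist',i,p,.105,[100,120,50],[125,255,255],.015,40))
except Exception as e: print(e)
for r in arm.place_of('wrist','bottle'): print(r['conf'],px(r['point']),at('wrist',px(r['point']),0,c))
cv2.imwrite('pics/c11.png',np.hstack([crop('top',180,110,330,260,2),crop('scene',320,160,470,310,2),i[90:390,220:420]])[:,:,::-1])
E
```

```text
t 26.85 pos [ 0.3714 -0.306   0.26  ] toolx yaw 90.01 z [ 0.  0. -1.] w 1.002 f [-0.9 -0.4 -0.3] 0.0 q [ 1.08  0.23 -0.6   1.82  0.14  1.13  0.43]
[ 0.37041241 -0.22723233  0.41742231] [ 0.3712087  -0.30660399  0.25996908]
[316.62113905 225.10290502]
cap ([0.3689, -0.3069, 0.0146], 0.015, 89)
```

View pics/c11.png

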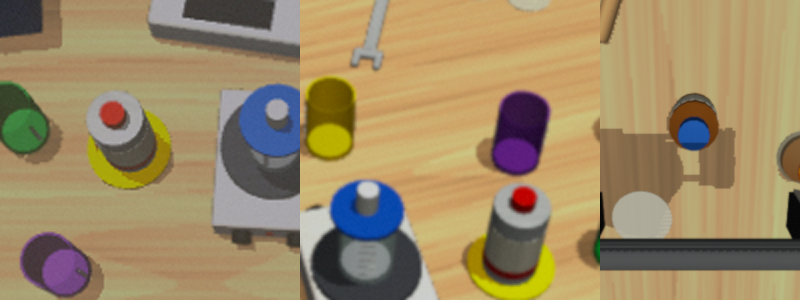

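Emit:
move_arm --motion '[{"tx": -0.0005,"ty": -0.002,"tz": 0.04,"twist": 0},{"tx": 0,"ty": 0,"tz": 0.04,"twist": 0},{"tx": 0,"ty": 0,"tz": 0.04,"twist": 0},{"tx": 0,"ty": 0,"tz": 0.04,"twist": 0},{"tx": 0,"ty": 0,"tz": 0.03,"twist": 0},{"tx": 0,"ty": 0,"tz": 0.02,"twist": 0},{"tx": 0,"ty": 0,"tz": 0.007,"twist": 0},{"tx": 0,"ty": 0,"tz": 0,"twist": 0},{"tx": 0,"ty": 0,"tz": 0,"twist": 0}]'

```text
clock: 27.95
position: [0.3697, -0.3083, 0.0437]
ee_rot: [2.222, 2.219, 0.0]
force: [0.8, 0.1, -0.3]
width: 1.003
gripper_force: 0.0
```

Emit:
move_arm --motion '[{"tx": 0,"ty": 0,"tz": 0,"twist": 0},{"tx": 0,"ty": 0,"tz": 0,"twist": 0},{"tx": 0,"ty": 0,"tz": 0,"twist": 0},{"tx": 0,"ty": 0,"tz": 0,"twist": 0},{"tx": 0,"ty": 0,"tz": 0,"twist": 0},{"tx": 0,"ty": 0,"tz": 0,"twist": 0},{"tx": 0,"ty": 0,"tz": 0,"twist": 0},{"tx": 0,"ty": 0,"tz": 0,"twist": 0},{"tx": 0,"ty": 0,"tz": 0,"twist": 0}]' --gripper 1 --squeeze 25

```text
clock: 28.85
position: [0.3691, -0.3082, 0.0428]
ee_rot: [2.223, 2.219, 0.0]
force: [0.5, 1.1, 1.5]
width: 0.558
gripper_force: 25.0
```

Emit:
move_arm --motion '[{"tx": 0,"ty": 0,"tz": -0.02,"twist": 0},{"tx": 0,"ty": 0,"tz": -0.04,"twist": 0},{"tx": 0,"ty": 0,"tz": -0.04,"twist": 0},{"tx": 0,"ty": 0,"tz": -0.03,"twist": 0},{"tx": 0.015,"ty": 0.02,"tz": 0,"twist": 0},{"tx": 0.02,"ty": 0.03,"tz": 0,"twist": 0},{"tx": 0.02,"ty": 0.03,"tz": 0,"twist": 0},{"tx": 0.02,"ty": 0.03,"tz": 0,"twist": 0},{"tx": 0.02,"ty": 0.035,"tz": 0,"twist": 0},{"tx": 0.02,"ty": 0.035,"tz": 0,"twist": 0},{"tx": 0.02,"ty": 0.035,"tz": 0,"twist": 0}]'

```text
clock: 29.95
position: [0.5849, -0.1728, 0.172]
ee_rot: [-2.223, -2.218, 0.002]
force: [-0.3, -0.4, -1.3]
width: 0.561
gripper_force: 25.0
```

Emit:
move_arm --motion '[{"tx": 0,"ty": 0.03,"tz": 0,"twist": 0},{"tx": 0,"ty": 0.02,"tz": 0,"twist": 0},{"tx": 0,"ty": 0.0085,"tz": 0.01,"twist": 0},{"tx": 0,"ty": 0,"tz": 0.03,"twist": 0},{"tx": 0,"ty": 0,"tz": 0.03,"twist": 0},{"tx": 0,"ty": 0,"tz": 0.02,"twist": 0},{"tx": 0,"ty": 0,"tz": 0,"twist": 0},{"tx": 0,"ty": 0,"tz": 0,"twist": 0},{"tx": 0,"ty": 0,"tz": 0,"twist": 0}]'

```text
clock: 30.85
position: [0.6433, -0.1738, 0.084]
ee_rot: [2.223, 2.218, 0.002]
force: [0.8, -0.6, -2.3]
width: 0.563
gripper_force: 25.0
```

```bash
python3 - <<'E'
import st
from h import *
from scipy.optimize import least_squares
c=arm.calibration('wrist');i=arm.get_image('wrist'); p=arm.observe()['position']; print(p)
cv2.imwrite('pics/w12.png',i[:,:,::-1])
m=cv2.inRange(cv2.cvtColor(i,cv2.COLOR_RGB2HSV),np.array([45,120,40]),np.array([85,255,255]))
P=[]
for x in range(230,400):
    r=np.where(m[100:300,x])[0]
    if len(r)>3: P.append(at('wrist',(x,100+r[0]-.5),.004,c))
P=np.array(P);print(len(P))
s=least_squares(lambda q:np.hypot(P[:,0]-q[0],P[:,1]-q[1])-.048,[.643,-.1715],loss='soft_l1',f_scale=.001); print(s.x,s.fun.std())
E
```

```text
t 30.85 pos [ 0.6433 -0.1738  0.084 ] toolx yaw 89.87 z [ 0.002 -0.    -1.   ] w 0.563 f [ 0.8 -0.6 -2.3] 24.99858652416151 q [ 0.51  0.7  -0.53  1.58  0.4   0.97 -0.14]
[ 0.64347127 -0.17380689  0.08421739]
132
[ 0.64132063 -0.17194548] 0.00029073309601260834
```

View pics/w12.png

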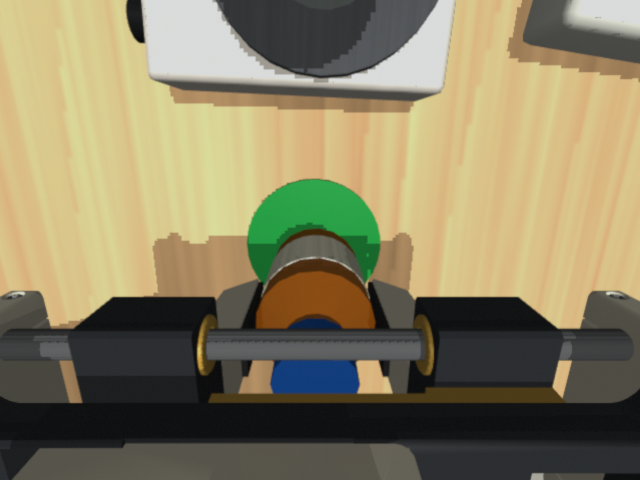

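Emit:
move_arm --motion '[{"tx": 0.001,"ty": -0.0015,"tz": 0.015,"twist": 0},{"tx": 0,"ty": 0,"tz": 0.012,"twist": 0},{"tx": 0,"ty": 0,"tz": 0.006,"twist": 0},{"tx": 0,"ty": 0,"tz": 0.002,"twist": 0},{"tx": 0,"ty": 0,"tz": 0.002,"twist": 0},{"tx": 0,"ty": 0,"tz": 0,"twist": 0},{"tx": 0,"ty": 0,"tz": 0,"twist": 0}]'

```text
clock: 31.6
position: [0.6401, -0.1727, 0.0468]
ee_rot: [-2.223, -2.218, 0.003]
force: [-9.5, 0.0, 14.5]
width: 0.559
gripper_force: 25.0
```

Emit:
move_arm --motion '[{"tx": 0,"ty": 0,"tz": -0.001,"twist": 0},{"tx": 0,"ty": 0,"tz": 0,"twist": 0},{"tx": 0,"ty": 0,"tz": 0,"twist": 0}]'

```text
clock: 31.9
position: [0.6415, -0.1726, 0.0469]
ee_rot: [2.223, 2.219, 0.0]
force: [-2.5, -0.3, 3.7]
width: 0.56
gripper_force: 25.0
```

Light contact now; release, lift and check.

Emit:
move_arm --motion '[{"tx": 0,"ty": 0,"tz": 0,"twist": 0},{"tx": 0,"ty": 0,"tz": 0,"twist": 0},{"tx": 0,"ty": 0,"tz": 0,"twist": 0},{"tx": 0,"ty": 0,"tz": 0,"twist": 0},{"tx": 0,"ty": 0,"tz": 0,"twist": 0},{"tx": 0,"ty": 0,"tz": 0,"twist": 0},{"tx": 0,"ty": 0,"tz": -0.01,"twist": 0},{"tx": 0,"ty": 0,"tz": -0.03,"twist": 0},{"tx": 0,"ty": 0,"tz": -0.04,"twist": 0},{"tx": 0,"ty": 0,"tz": -0.04,"twist": 0},{"tx": 0,"ty": 0,"tz": -0.04,"twist": 0},{"tx": 0,"ty": 0,"tz": -0.04,"twist": 0}]' --gripper -1

```text
clock: 33.1
position: [0.641, -0.1724, 0.2494]
ee_rot: [2.223, 2.219, 0.001]
force: [0.4, -0.1, -0.0]
width: 1.002
gripper_force: 0.0
```

Emit:
move_arm --motion '[{"tx": -0.02,"ty": -0.025,"tz": 0,"twist": 0},{"tx": -0.03,"ty": -0.03,"tz": 0,"twist": 0},{"tx": -0.03,"ty": -0.03,"tz": 0,"twist": 0},{"tx": -0.03,"ty": -0.03,"tz": 0,"twist": 0},{"tx": -0.03,"ty": -0.03,"tz": 0,"twist": 0},{"tx": -0.03,"ty": -0.03,"tz": 0,"twist": 0},{"tx": -0.03,"ty": -0.02,"tz": 0,"twist": 0},{"tx": 0,"ty": 0,"tz": 0,"twist": 0},{"tx": 0,"ty": 0,"tz": 0,"twist": 0},{"tx": 0,"ty": 0,"tz": 0,"twist": 0}]'

```text
clock: 34.1
position: [0.4467, -0.3711, 0.2473]
ee_rot: [2.222, 2.22, 0.001]
force: [0.7, 0.0, -0.2]
width: 1.005
gripper_force: 0.0
```

```bash
python3 - <<'E'
import st
from h import *
I={n:arm.get_image(n) for n in('top','scene')}
cv2.imwrite('pics/end.png',np.hstack([cv2.resize(I['top'][100:340,160:520],(400,267)),cv2.resize(I['scene'][150:390,150:510],(400,267))])[:,:,::-1])
E
```

```text
t 34.1 pos [ 0.4467 -0.3711  0.2473] toolx yaw 89.97 z [ 0.001  0.    -1.   ] w 1.005 f [ 0.7  0.  -0.2] 0.0 q [ 1.01  0.41 -0.57  1.62  0.24  1.18  0.38]
```

View pics/end.png

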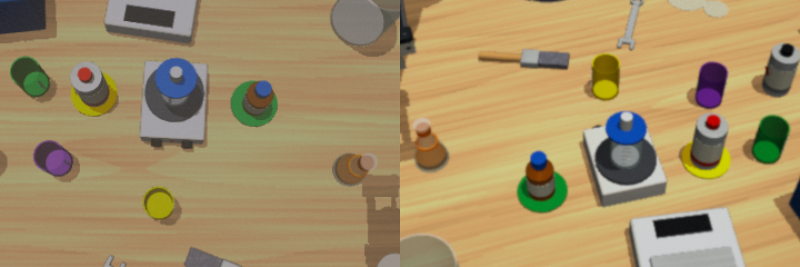

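The covered beaker stands on the plate, the tin on the yellow left mat and the bottle on the green right mat, all upright. The flask, black tin and look-alikes have not been moved.

```bash
python3 -c "
from cell import arm
print(arm.sign_off())"
```

```text
the job is handed in; nothing more can be done
None
```

The stirring station is laid out and handed in at about 34 s of the 128 s allowed: the beaker is on the stirrer's plate with the cover on top, the red-capped tin is on the left (yellow) mat, and the amber bottle is on the right (green) mat, all upright and let go.

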